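Clear and pop open the biscuit bin

ROBOT

A 6-joint arm with a two-finger parallel gripper is mounted at the origin on the work surface. World frame = base frame: x ahead of the robot, y to its left, z up, the work surface at z = 0. Lengths are in m, angles in rad, forces in N, time in s.
With the tool pointing down it reaches from about 0.3 to 0.875 m from the base axis. Payload 6.4 kg.
Tool frame: the origin (TCP) lies between the finger pads; the fingertips stand 19 mm ahead of it and the grasp point (between the pads) is the TCP; z points along the fingers, y is the direction in which the jaws open and shut (so a half turn about z gives the same grasp; the last joint's range is limited). The gripper opens to 85 mm and grips with 20 to 120 N. Pads are 22 mm wide; open, the fingers measure 114 mm over their backs; the gripper's body (76 mm by 85 mm) begins 54 mm behind the grasp point. The pads swing forward as they close: fully open they stand 13 mm farther back than shut.
Start: joints at [-1.369, 0.181, 1.607, -0, 1.354, -0.206], TCP at [0.228, -0.528, 0.25] pointing down, gripper open.
Joint ranges: [-2.99, 2.99], [-0.89, 2.07], [0.3, 2.58], [-1.14, 4.28], [0, 2.63], [-3.12, 3.12]. Speed limits (rad/s): [2.57, 2.57, 3.01, 3.14, 3.14, 3.14].

INTERFACE

Orientations are given as a unit quaternion [w, x, y, z].
In Python, from bench import * gives the robot as it stands.
- The arm moves only by the tool apply_moves, never from a script. Its argument "moves" is a list that holds one entry, the list of rows, each a list of 7 numbers: the shift along the tool's x, y, z in cm, then the turn, a rotation vector about the tool's x, y, z in rad, then the opening, from 0 (shut) to 1 (fully open). A call has 1 to 8 rows; each row is the pose to reach, as a shift and turn from the pose commanded when the call began, along the tool's axes at that moment; what a row does not reach only later rows make up. A row lasts 1/10 s, in which the tool goes at most 50 mm and 8.59 degrees, less where a joint would pass 70% of its speed; a pose out of reach is approached as far as the arm can. A call with a gripper value outside its range is refused whole. The fingers move at their own pace and stop on an object; the grip force is fixed at half the most. Time passes only in rows, so rows that repeat a pose let the fingers close. It gives the time, the measured TCP pose, the force and the opening at its end, in the units of the state.
- get_obs(): the state, without advancing time (a new reading comes with each control period).
- camera(name): name is "scene" or "side" or "wrist"; returns the picture (420x560x3 uint8, red, green, blue); there is no depth.
- get_calibration(name): a dict with "vertical_fov" (degrees; the focal length in pixels is half the picture's height over the tangent of half this angle, whatever the lens; pixels are square), "cx", "cy" (the principal point, pixels), "k1" (the pictures are not rectified: a ray, as slopes to the right and down, at radius r is drawn at 1 + k1 r^2 times it, then the intrinsics apply), "R" (3x3) and "t" (3): a world point X has camera coordinates R X + t. Camera axes: x right, y down, z forward; pixel columns grow to the right and rows downward; lengths in m; the calibration is good to about 2 mm. A picture is of the moment at which its call begins: read the wrist's pose just before it. get_calibration takes no time and is no camera call; for the wrist camera it gives the pose at the moment of the call.
- hand_in(): hands the job in, once; it reports no verdict.
The state is a dict: "time_s": time; "q": joint angles; "dq": joint speeds; "joint_efforts": joint torques, N m; "eef_pos": TCP position; "eef_rot": TCP orientation; "wrist_force": force on the tool from outside, world axes, zero at the start; "torque": the same for the moment, N m; "opening": opening from 0.0 (shut) to 1.0 (fully open).
Only numpy, scipy, OpenCV 4.12 (cv2) and the standard library are available. Lean on these libraries where they do the work, as an engineer would, in place of code of your own. Each camera call takes 0.05 s, during which the arm holds its last target. There are 200 camera calls.

TASK

Open the biscuit bin for filling, using the fingertips only. First slide the amber jar off the blue lid, without lifting or tipping it, until it stands wholly on the bin's wooden top beside the lid; then press the white mark at the lid's front edge until the push-to-open catch lets go, and draw back so that the lid springs up and stays ajar. Leave the green shaker, the mug and the spatula as they are.

Things in the scene. Friction and masses are not known exactly. Their poses are not given: they have to be found in the camera images.
- bin: Biscuit bin fixed to the worktop: white box 220 mm deep (x), 380 wide (y), 110 high. Origin: centre of its underside, z up; its front (the lid's free edge) faces -x. Its top has two flush halves at z = 110 mm, both over x = -110 to 110: the blue lid at y = -189 to -2 and a fixed wooden top at y = 3 to 190 mm; a jar slides across the 5 mm gap.
- lid (a joint): Angle (rad) of the blue lid, 218 x 187 x 12 mm, hinged along its far edge (bin x = 109, z = 105 mm). 0: shut and caught; the catch bears the jar. Pressed at the white mark with about 5 to 7 N the front sinks, the catch lets go at about -0.02 (4 mm) and stays off; stop at -0.03 (6 mm). When the finger rises, a light spring lifts the lid to 0.42 (front edge 90 mm up) and holds it.
- press_mark (a point): Centre of the white round mark, 26 mm across, on the upper face of the lid near the middle of its front edge, 22 mm in from that edge (bin x = -87, y = -95.5, z = 110 mm when closed). It moves with the lid.
- jar: Loose squat amber glass jar with a white cap, 68 mm in diameter, 60 mm high, about 0.25 kg, standing on the blue lid. Origin: centre of its underside, z up. Only to be pushed, never lifted; low pushes slide it without tipping.
- shaker: Loose green glass shaker with a steel cap, 40 mm in diameter, 70 mm high, standing near the far left corner of the wooden top. Origin: centre of its underside. Leave it alone.
- mug: Loose white mug, 80 mm in diameter, 90 mm high, handle at its +y, standing on the worktop to the right of the bin. Origin: centre of its underside. Leave it alone.
- spatula: Loose wooden-handled spatula lying along its x on the worktop to the left of the bin, about 280 mm long, handle to -x, origin near its middle. Leave it alone.
Mind the look-alikes: they are no part of the job. Leave any pink look-alike of the jar alone.

How it is judged:
By the outcome, as a careful person would: the job done as asked, in the order asked, and still so for the second after the job is handed in, with the robot touching nothing.
It also fails if it takes over 51 s, if anything falls off the work surface, if the arm or the gripper's body presses on something with over 40 N, if the wrist force passes 120 N, or if a joint passes its speed limit or range.

## Working session

There is one attempt and no reset: what is moved stays moved. The work goes in short steps, Python scripts to look and compute and a tool call to move; the robot and the scene stay as the last step left them, time stands still between calls to the robot, and variables do not carry over. Pictures are saved under pics/ and viewed, about 8 in all and at most 12, crops included, and the job is handed in when it is done.

Besides the shell and the picture viewer there is one more tool, called after "Request:" in YAML: its name, and indented under it one key for each argument. apply_moves: Moves the arm, as the interface text tells. Its arguments: {"type":"object","properties":{"moves":{"type":"array","items":{"type":"array","items":{"type":"array","items":{"type":"number"}}}}},"required":["moves"]}

```bash
mkdir -p pics; cat > h.py <<'E'
from bench import *
import numpy as np, cv2
def save(n,f):
    im=np.asarray(camera(n)); cv2.imwrite(f,im[:,:,::-1]); return im
def ray(n,u,v,c=None):
    c=c or get_calibration(n); f=210/np.tan(np.radians(c["vertical_fov"])/2)
    d=np.array([(u-c["cx"])/f,(v-c["cy"])/f]); s=d.copy()
    for _ in range(30): s=d/(1+c["k1"]*(s@s))
    R=np.array(c["R"]);t=np.array(c["t"])
    return -R.T@t, R.T@np.array([s[0],s[1],1])
def hit(n,u,v,z,c=None):
    o,d=ray(n,u,v,c); return o+d*(z-o[2])/d[2]
def proj(n,X,c=None):
    c=c or get_calibration(n); f=210/np.tan(np.radians(c["vertical_fov"])/2)
    p=np.array(c["R"])@np.array(X)+np.array(c["t"]); s=p[:2]/p[2]; s=s*(1+c["k1"]*(s@s))
    return np.array([c["cx"]+f*s[0],c["cy"]+f*s[1]])
E
python3 - <<'E'
from h import *
save("scene","pics/a.png");save("side","pics/b.png")
o=get_obs();print(o)
for n in("scene","side"):
    c=get_calibration(n);print(n,c["vertical_fov"],c["k1"],ray(n,280,210))
E
```

```text
{'time_s': 0.1, 'q': array([-1.36932116e+00,  1.81500323e-01,  1.60790376e+00, -9.08899028e-06,
        1.35379929e+00, -2.06270703e-01]), 'dq': array([ 0.00124308, -0.00257131, -0.00094223,  0.00130752, -0.00106394,
       -0.00065446]), 'joint_efforts': array([ 5.90901309e-04, -4.45876086e+01, -3.52238631e+01, -2.87987732e-04,
        4.15841190e-03,  3.97289114e-06]), 'eef_pos': array([ 0.2279446 , -0.52737955,  0.24945739]), 'eef_rot': array([-8.05369272e-04,  9.79289279e-01,  2.02464464e-01, -2.50605200e-06]), 'wrist_force': array([-0.63442833,  0.38893643, -0.06482597]), 'torque': array([-0.02696965, -0.05976662,  0.04933489]), 'opening': 0.9993106919393283}
scene 44.554728229473845 -0.19003977284178614 (array([1.56797858, 0.53383293, 1.00134   ]), array([-0.67744826, -0.33281728, -0.65622365]))
side 51.09637907486415 -0.11440600839872257 (array([0.12312925, 0.68973069, 0.63738995]), array([ 0.5108291 , -0.66316992, -0.54734991]))
```

View pics/a.png

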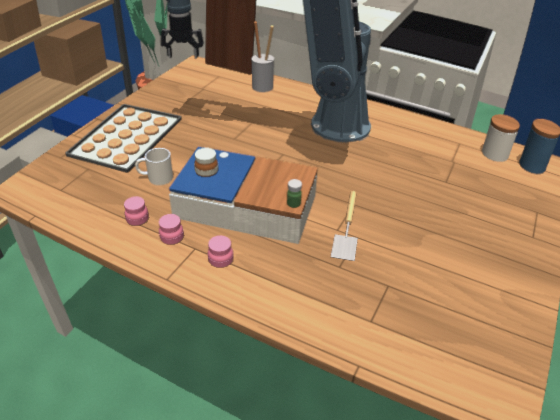

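View pics/b.png

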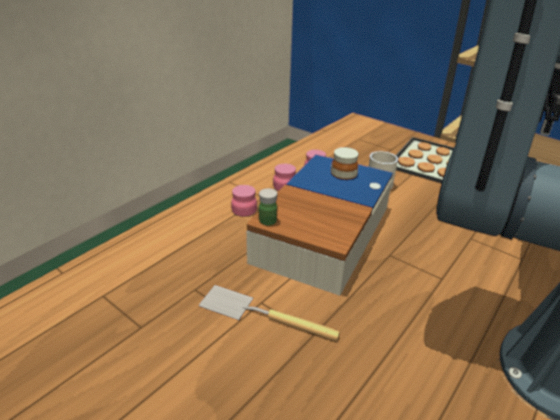

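The scene view shows the bin at about (170–318, 148–235), with the jar at (206,162) on the lid, the mark at about (224,156) and the shaker at (294,193). The side view agrees. I'll enlarge both to measure.

```bash
python3 - <<'E'
from h import *
a=cv2.imread("pics/a.png")[135:245,160:330]; b=cv2.imread("pics/b.png")[140:295,235:405]
A=cv2.resize(a,None,fx=4.6,fy=4.6,interpolation=cv2.INTER_CUBIC);cv2.imwrite("pics/c.png",A)
B=cv2.resize(b,None,fx=3.8,fy=3.8,interpolation=cv2.INTER_CUBIC);cv2.imwrite("pics/d.png",B);print(A.shape,B.shape)
E
```

```text
(506, 782, 3) (589, 646, 3)
```

View pics/c.png

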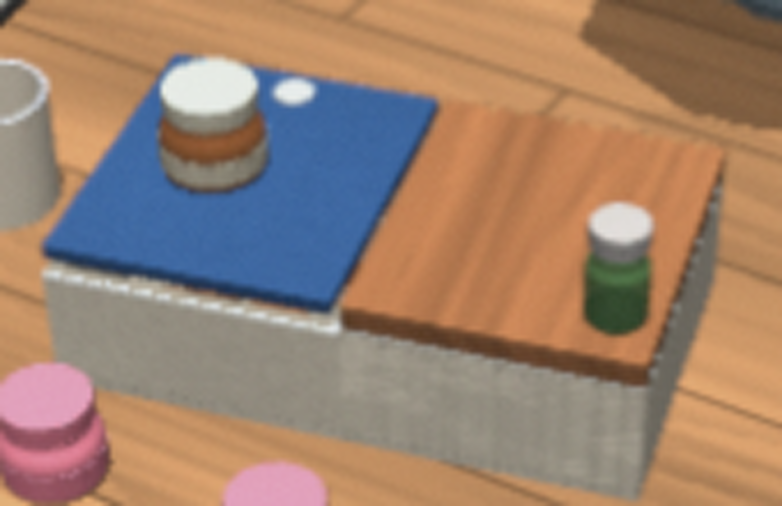

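View pics/d.png

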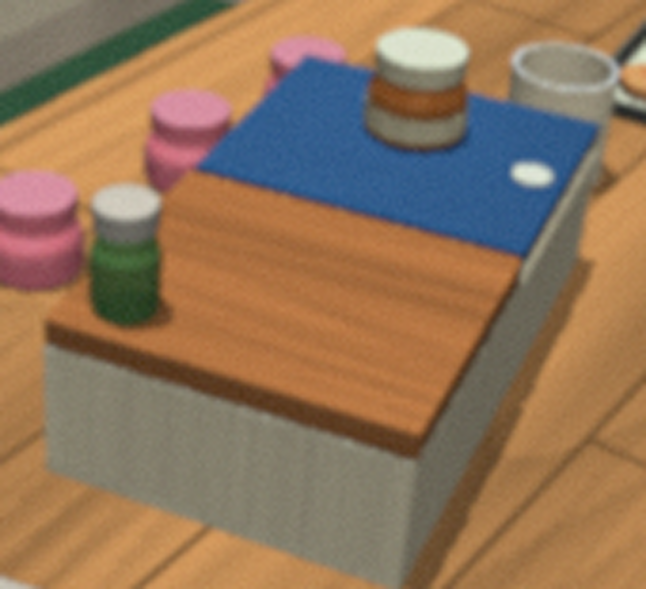

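The enlargements give clear lid and wood corners, the mark at (294,92) and (532,174), the jar cap top at (210,88) and (422,50), and the shaker cap at (621,222) and (126,203). These are crop pixels. Next I fit the bin pose.

```bash
cat > fit.py <<'E'
from h import *
from scipy.optimize import least_squares
S=lambda p:(160+(p[0]+.5)/4.6-.5,135+(p[1]+.5)/4.6-.5)
D=lambda p:(235+(p[0]+.5)/3.8-.5,140+(p[1]+.5)/3.8-.5)
M=[(-109,-189),(-109,-2),(109,-2),(109,-189),(-110,190),(110,190),(-87,-95.5)]
s=[(175,57),(438,102),(330,303),(45,248),(722,152),(648,368),(294,92)]
d=[(600,125),(520,253),(200,168),(305,60),(418,440),(47,326),(532,174)]
C={n:get_calibration(n) for n in("scene","side")}
def w(p,m): c,q=np.cos(p[2]),np.sin(p[2]);x,y=np.array(m[:2])/1e3;return np.array([p[0]+c*x-q*y,p[1]+q*x+c*y,.11])
def res(p): return np.concatenate([proj(n,w(p,m),C[n])-f(k) for n,f,L in(("scene",S,s),("side",D,d)) for m,k in zip(M,L)])
r=least_squares(res,[.6,-.1,0]);p=r.x
print("bin",p.round(4),"res",r.fun.round(1))
for nm,h,a,b in(("jar",.17,(210,88),(422,50)),("shaker",.18,(621,222),(126,203)),("mark",.11,s[6],d[6])):
    ha=hit("scene",*S(a),h,C["scene"]);hb=hit("side",*D(b),h,C["side"]);m=(ha+hb)/2
    g=np.array([[np.cos(p[2]),np.sin(p[2])],[-np.sin(p[2]),np.cos(p[2])]])@(m[:2]-p[:2])
    print(nm,ha.round(4),hb.round(4),"bin frame",g.round(4))
E
python3 fit.py
```

```text
bin [ 0.5713 -0.0714  0.2209] res [ 0.  -0.6  0.5 -0.5  0.4  0.3 -0.9 -0.1  1.2 -0.5  0.4 -0.   0.1  0.6
  0.2 -0.3  1.5  0.5 -1.7 -0.3 -0.2 -1.7  1.2 -0.8 -1.2 -1.8  0.1  0.7]
jar [ 0.5982 -0.1847  0.17  ] [ 0.5975 -0.1831  0.17  ] bin frame [ 0.0012 -0.1156]
shaker [0.606  0.1007 0.18  ] [0.6076 0.1029 0.18  ] bin frame [0.0725 0.1612]
mark [ 0.5051 -0.1855  0.11  ] [ 0.5092 -0.1862  0.11  ] bin frame [-0.0877 -0.0977]
```

```bash
cat > go.py <<'E'
from h import *; import sys
from scipy.spatial.transform import Rotation as Ro
BX,BY,BA=.5713,-.0714,.2209
def tgt(bx,by,z,dyaw=np.pi/2):
    o=get_obs();q=np.array(o["eef_rot"]);R=Ro.from_quat(q[[1,2,3,0]])
    c,s=np.cos(BA),np.sin(BA);X=np.array([BX+c*bx-s*by,BY+s*bx+c*by,z]);a=BA+dyaw
    T=np.array([[np.cos(a),np.sin(a),0],[np.sin(a),-np.cos(a),0],[0,0,-1]]).T
    if True: T=np.column_stack([[np.cos(a),np.sin(a),0],[np.sin(a),-np.cos(a),0],[0,0,-1]])
    e=np.array(o["eef_pos"]);g=np.array([[c,s],[-s,c]])@(e[:2]-[BX,BY])
    print("t",round(o["time_s"],2),"bin xy",g.round(4),"z",e[2].round(4),"F",np.round(o["wrist_force"],1),"open",round(o["opening"],3))
    print("world tgt",X.round(3),"shift cm",(R.inv().apply(X-e)*100).round(2),"turn",(R.inv()*Ro.from_matrix(T)).as_rotvec().round(3))
if __name__=="__main__": tgt(*map(float,sys.argv[1:]))
E
python3 go.py 0.001 -.185 .25; python3 -c "
from h import *
m=hit('scene',158,155,.09);g=m[:2]-[.5713,-.0714];c,s=np.cos(.2209),np.sin(.2209);print(m,c*g[0]+s*g[1],-s*g[0]+c*g[1])"
```

```text
t 0.1 bin xy [-0.4349 -0.3697] z 0.2495 F [-0.6  0.4 -0.1] open 0.999
world tgt [ 0.613 -0.252  0.25 ] shift cm [ 4.626e+01 -1.005e+01 -2.000e-02] turn [-1.000e-03 -1.000e-03 -1.384e+00]
[ 0.58202793 -0.37957546  0.09      ] -0.05705641699886238 -0.3030375706125747
```

Request:
apply_moves:
  moves:
    - [[46.3, -10.0, 0, 0, 0, -1.384, 0.5], [46.3, -10.0, 0, 0, 0, -1.384, 0.5], [46.3, -10.0, 0, 0, 0, -1.384, 0.5], [46.3, -10.0, 0, 0, 0, -1.384, 0.5], [46.3, -10.0, 0, 0, 0, -1.384, 0.5], [46.3, -10.0, 0, 0, 0, -1.384, 0.5], [46.3, -10.0, 0, 0, 0, -1.384, 0.5], [46.3, -10.0, 0, 0, 0, -1.384, 0.5]]

```text
time_s: 0.9
eef_pos: [0.5548, -0.2936, 0.2499]
eef_rot: [-0.0, 0.692, 0.722, -0.0]
wrist_force: [0.6, -0.2, -0.1]
opening: 0.5
```

```bash
python3 go.py 0.001 -.185 .25
```

```text
t 0.9 bin xy [-0.0648 -0.2132] z 0.2499 F [ 0.6 -0.2 -0.1] open 0.5
world tgt [ 0.613 -0.252  0.25 ] shift cm [ 3.94  5.98 -0.02] turn [-0.001 -0.    -0.178]
```

Request:
apply_moves:
  moves:
    - [[3.9, 6.0, 0, 0, 0, -0.178, 0.5], [3.9, 6.0, 0, 0, 0, -0.178, 0.5], [3.9, 6.0, 0, 0, 0, -0.178, 0.5], [3.9, 6.0, 0, 0, 0, -0.178, 0.5]]

```text
time_s: 1.3
eef_pos: [0.6118, -0.2536, 0.2494]
eef_rot: [-0.001, 0.627, 0.779, -0.0]
wrist_force: [-0.6, -0.6, -1.0]
opening: 0.5
```

```bash
python3 go.py 0.001 -.185 .14
```

```text
t 1.3 bin xy [-0.0004 -0.1867] z 0.2494 F [-0.6 -0.6 -1. ] open 0.5
world tgt [ 0.613 -0.252  0.14 ] shift cm [ 0.16  0.16 10.94] turn [-0.001 -0.001 -0.005]
```

Request:
apply_moves:
  moves:
    - [[0, 0.1, 4, 0, 0, 0, 0.5], [0, 0.1, 7, 0, 0, 0, 0.5], [0, 0.1, 9, 0, 0, 0, 0.5], [0, 0.1, 10, 0, 0, 0, 0.5], [0, 0.1, 10.5, 0, 0, 0, 0.5], [0, 0.1, 10.9, 0, 0, 0, 0.5], [0, 0.1, 10.9, 0, 0, 0, 0.5]]

```text
time_s: 2.0
eef_pos: [0.6131, -0.2544, 0.142]
eef_rot: [0.001, 0.627, 0.779, 0.0]
wrist_force: [-0.4, -0.6, 0.9]
opening: 0.498
```

```bash
python3 go.py 0.001 .03 .14; python3 - <<'E'
from h import *
a=save("side","pics/e0.png")[110:300,235:425][:,:,::-1];b=save("scene","pics/e1.png")[95:245,150:330][:,:,::-1]
r=lambda i:cv2.resize(i,(400,int(i.shape[0]*400/i.shape[1])),interpolation=cv2.INTER_CUBIC)
a,b=r(a),r(b);H=400;c=np.zeros((H,800,3),np.uint8);c[:a.shape[0],:400]=a[:H];c[:b.shape[0],400:]=b[:H]
cv2.imwrite("pics/e.png",c)
E
```

```text
t 2.0 bin xy [ 0.0007 -0.1877] z 0.142 F [-0.4 -0.6  0.9] open 0.498
world tgt [ 0.566 -0.042  0.14 ] shift cm [21.77 -0.11  0.18] turn [ 0.001  0.001 -0.006]
```

View pics/e.png

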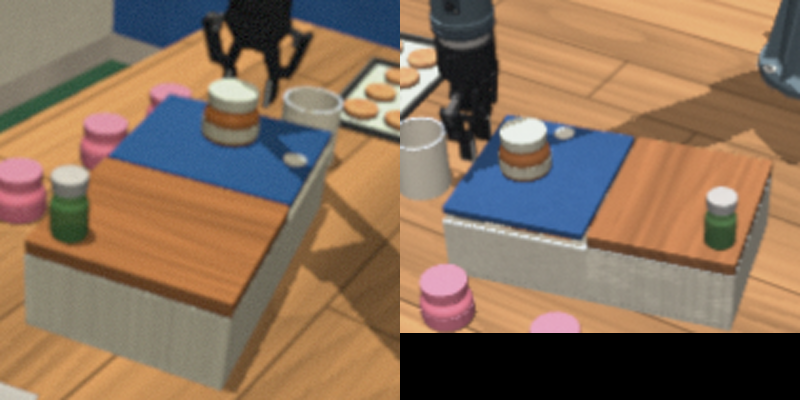

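The fingers straddle the line behind the jar, low and clear of the mug. I push along bin +y in small steps.

Request:
apply_moves:
  moves:
    - [[1, 0, 0, 0, 0, 0, 0.5], [2, 0, 0, 0, 0, 0, 0.5], [2.7, 0, 0, 0, 0, 0, 0.5], [3.3, 0, 0, 0, 0, 0, 0.5], [4.0, 0, 0, 0, 0, 0, 0.5], [5.0, 0, 0, 0, 0, 0, 0.5], [6.0, 0, 0, 0, 0, 0, 0.5], [7.0, 0, 0, 0, 0, 0, 0.5]]

```text
time_s: 2.9
eef_pos: [0.5979, -0.1848, 0.1414]
eef_rot: [0.0, 0.627, 0.779, -0.0]
wrist_force: [0.1, -1.5, 0.9]
opening: 0.499
```

```bash
python3 go.py 0.001 .027 .14
```

```text
t 2.9 bin xy [ 0.0011 -0.1165] z 0.1414 F [ 0.1 -1.5  0.9] open 0.499
world tgt [ 0.566 -0.045  0.14 ] shift cm [14.34 -0.1   0.14] turn [ 0.     0.    -0.006]
```

Request:
apply_moves:
  moves:
    - [[1, 0, 0, 0, 0, 0, 0.5], [2, 0, 0, 0, 0, 0, 0.5], [3, 0, 0, 0, 0, 0, 0.5], [4, 0, 0, 0, 0, 0, 0.5], [5, 0, 0, 0, 0, 0, 0.5], [6, 0, 0, 0, 0, 0, 0.5], [7, 0, 0, 0, 0, 0, 0.5], [8, 0, 0, 0, 0, 0, 0.5]]

```text
time_s: 3.7
eef_pos: [0.5808, -0.1065, 0.1414]
eef_rot: [0.0, 0.627, 0.779, 0.0]
wrist_force: [1.1, -2.0, 1.5]
opening: 0.5
```

Request:
apply_moves:
  moves:
    - [[1, 0, 0, 0, 0, 0, 0.5], [2, 0, 0, 0, 0, 0, 0.5], [3, 0, 0, 0, 0, 0, 0.5], [4, 0, 0, 0, 0, 0, 0.5], [5, 0, 0, 0, 0, 0, 0.5], [5.8, 0, 0, 0, 0, 0, 0.5], [6.3, 0, 0, 0, 0, 0, 0.5], [6.3, 0, 0, 0, 0, 0, 0.5]]

```text
time_s: 4.5
eef_pos: [0.5672, -0.0448, 0.1411]
eef_rot: [-0.0, 0.627, 0.779, 0.0]
wrist_force: [-0.6, -0.3, -0.1]
opening: 0.501
```

```bash
cat > two.py <<'E'
from h import *; import sys
a=save("side","pics/x0.png")[110:300,235:425][:,:,::-1];b=save("scene","pics/x1.png")[95:245,150:330][:,:,::-1]
r=lambda i:cv2.resize(i,(400,int(i.shape[0]*400/i.shape[1])),interpolation=cv2.INTER_CUBIC)
a,b=r(a),r(b);c=np.zeros((400,800,3),np.uint8);c[:a.shape[0],:400]=a;c[:b.shape[0],400:]=b
cv2.imwrite(sys.argv[1],c)
E
python3 two.py pics/f.png;python3 go.py 0.001 .027 .14
```

```text
t 4.6 bin xy [0.0017 0.0263] z 0.1409 F [ 0.6 -0.8 -0.1] open 0.502
world tgt [ 0.566 -0.045  0.14 ] shift cm [ 0.07 -0.07  0.09] turn [-0.001 -0.001 -0.006]
```

View pics/f.png

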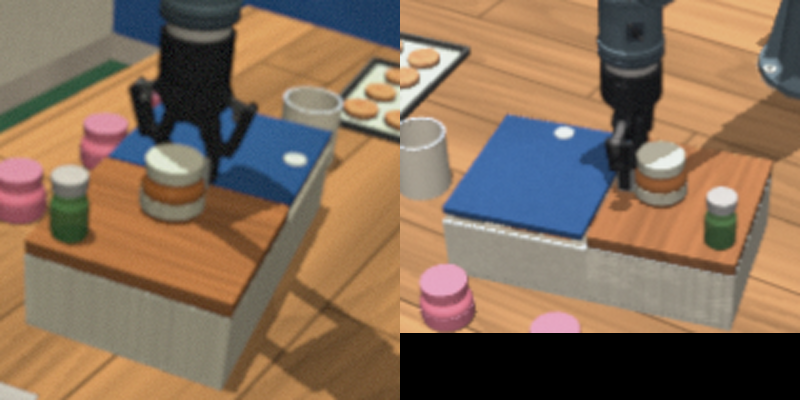

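```bash
python3 - <<'E'
from h import *
c,s=np.cos(.2209),np.sin(.2209)
for n,u,v in(("scene",267.2,165.4),("side",318.9,184.8)):
    g=hit(n,u,v,.17)[:2]-[.5713,-.0714];print(n,(c*g[0]+s*g[1]).round(4),(-s*g[0]+c*g[1]).round(4))
E
```

```text
scene 0.005 0.0671
side 0.0007 0.0646
```

The jar stands at bin (3, 66) mm, about 29 mm onto the wood, upright and well clear of the shaker. I back off, rise and close the fingers.

Request:
apply_moves:
  moves:
    - [[-1.5, 0, 0, 0, 0, 0, 0.5], [-4, 0, 0, 0, 0, 0, 0.5], [-6, 0, -2, 0, 0, 0, 0.5], [-9, 4, -6, 0, 0, 0, 0.2], [-12.2, 8.9, -7, 0, 0, 0, 0], [-12.2, 8.9, -7, 0, 0, 0, 0], [-12.2, 8.9, -7, 0, 0, 0, 0], [-12.2, 8.9, -7, 0, 0, 0, 0]]

```text
time_s: 5.4
eef_pos: [0.6798, -0.1468, 0.2101]
eef_rot: [-0.001, 0.628, 0.779, -0.0]
wrist_force: [-0.7, 1.1, -0.4]
opening: 0.002
```

```bash
python3 go.py -.088 -.096 .14
```

```text
t 5.4 bin xy [ 0.0894 -0.0974] z 0.2101 F [-0.7  1.1 -0.4] open 0.002
world tgt [ 0.506 -0.184  0.14 ] shift cm [ 1.000e-02 -1.772e+01  7.040e+00] turn [-0.002 -0.001 -0.007]
```

Request:
apply_moves:
  moves:
    - [[0, -4, 0, 0, 0, 0, 0], [0, -8, 0, 0, 0, 0, 0], [0, -12, 0, 0, 0, 0, 0], [0, -16, 1, 0, 0, 0, 0], [0, -17.7, 3, 0, 0, 0, 0], [0, -17.7, 5, 0, 0, 0, 0], [0, -17.7, 6.5, 0, 0, 0, 0], [0, -17.7, 6.5, 0, 0, 0, 0]]

```text
time_s: 6.2
eef_pos: [0.5045, -0.1822, 0.1435]
eef_rot: [-0.003, 0.627, 0.779, -0.0]
wrist_force: [-1.1, -0.9, -0.3]
opening: -0.001
```

```bash
python3 go.py -.088 -.096 .13; python3 two.py pics/g.png
```

```text
t 6.2 bin xy [-0.0894 -0.0935] z 0.1435 F [-1.1 -0.9 -0.3] open -0.001
world tgt [ 0.506 -0.184  0.13 ] shift cm [-0.26  0.15  1.35] turn [-0.004 -0.004 -0.006]
```

View pics/g.png

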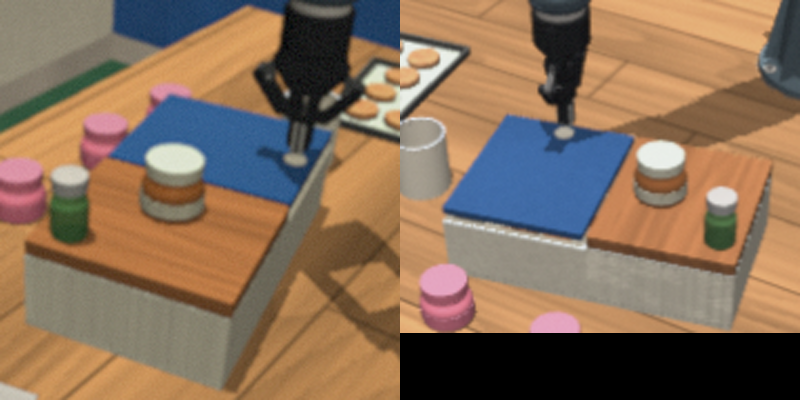

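The jar is upright on the wood and the closed fingertips are right over the mark. I press slowly, watching the force.

Request:
apply_moves:
  moves:
    - [[-0.2, 0.1, 0.5, 0, 0, 0, 0], [-0.2, 0.1, 0.9, 0, 0, 0, 0], [-0.2, 0.1, 1.2, 0, 0, 0, 0], [-0.2, 0.1, 1.4, 0, 0, 0, 0], [-0.2, 0.1, 1.5, 0, 0, 0, 0], [-0.2, 0.1, 1.5, 0, 0, 0, 0]]

```text
time_s: 6.9
eef_pos: [0.509, -0.1854, 0.1311]
eef_rot: [-0.0, 0.627, 0.779, -0.0]
wrist_force: [0.2, 0.3, -0.1]
opening: -0.0
```

Request:
apply_moves:
  moves:
    - [[0, 0, 0.1, 0, 0, 0, 0], [0, 0, 0.2, 0, 0, 0, 0], [0, 0, 0.2, 0, 0, 0, 0]]

```text
time_s: 7.2
eef_pos: [0.5091, -0.1855, 0.1294]
eef_rot: [0.0, 0.627, 0.779, 0.0]
wrist_force: [0.6, 0.4, 0.6]
opening: -0.002
```

Request:
apply_moves:
  moves:
    - [[0, 0, 0.1, 0, 0, 0, 0], [0, 0, 0.2, 0, 0, 0, 0], [0, 0, 0.2, 0, 0, 0, 0]]

```text
time_s: 7.5
eef_pos: [0.5091, -0.1856, 0.1276]
eef_rot: [0.0, 0.627, 0.779, -0.0]
wrist_force: [-1.7, 0.0, 3.7]
opening: -0.001
```

Request:
apply_moves:
  moves:
    - [[0, 0, 0.1, 0, 0, 0, 0], [0, 0, 0.15, 0, 0, 0, 0], [0, 0, 0.15, 0, 0, 0, 0]]

```text
time_s: 7.8
eef_pos: [0.5091, -0.1856, 0.126]
eef_rot: [0.0, 0.627, 0.779, -0.0]
wrist_force: [-2.2, 1.0, 6.2]
opening: -0.001
```

Request:
apply_moves:
  moves:
    - [[0, 0, 0.1, 0, 0, 0, 0], [0, 0, 0.15, 0, 0, 0, 0], [0, 0, 0.15, 0, 0, 0, 0]]

```text
time_s: 8.1
eef_pos: [0.5091, -0.1856, 0.1245]
eef_rot: [0.0, 0.627, 0.779, -0.0]
wrist_force: [-2.3, 0.9, 5.3]
opening: -0.0
```

Request:
apply_moves:
  moves:
    - [[0, 0, 0.05, 0, 0, 0, 0], [0, 0, 0.05, 0, 0, 0, 0]]

```text
time_s: 8.3
eef_pos: [0.5091, -0.1856, 0.1241]
eef_rot: [0.0, 0.627, 0.779, 0.0]
wrist_force: [-2.7, 0.4, 7.0]
opening: -0.002
```

Request:
apply_moves:
  moves:
    - [[0, 0, 0.05, 0, 0, 0, 0], [0, 0, 0.05, 0, 0, 0, 0]]

```text
time_s: 8.5
eef_pos: [0.5091, -0.1856, 0.1236]
eef_rot: [0.0, 0.627, 0.779, -0.0]
wrist_force: [-2.5, 0.3, 6.9]
opening: -0.001
```

Request:
apply_moves:
  moves:
    - [[0, 0, -1, 0, 0, 0, 0], [0, 0, -3, 0, 0, 0, 0], [0, -0.5, -6, 0, 0, 0, 0], [0, -2, -10, 0, 0, 0, 0], [0, -4, -13, 0, 0, 0, 0], [0, -8, -15, 0, 0, 0, 0], [0, -10, -15, 0, 0, 0, 0], [0, -10, -15, 0, 0, 0, 0]]

```text
time_s: 9.3
eef_pos: [0.4099, -0.2072, 0.2742]
eef_rot: [0.001, 0.628, 0.778, -0.0]
wrist_force: [-0.3, -0.5, -1.1]
opening: 0.001
```

```bash
python3 go.py -.088 -.096 .13; python3 two.py pics/i.png
```

```text
t 9.3 bin xy [-0.1873 -0.0972] z 0.2742 F [-0.3 -0.5 -1.1] open 0.001
world tgt [ 0.506 -0.184  0.13 ] shift cm [ 0.21  9.92 14.42] turn [ 0.001  0.001 -0.008]
```

View pics/i.png

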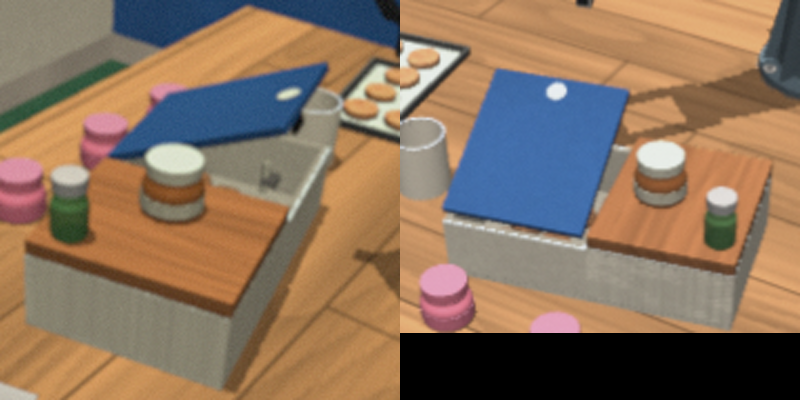

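The lid is ajar, the jar and shaker stand upright, and the arm is clear. I hold briefly, check that it stays and hand in.

Request:
apply_moves:
  moves:
    - [[0, 0, 0, 0, 0, 0, 0], [0, 0, 0, 0, 0, 0, 0], [0, 0, 0, 0, 0, 0, 0], [0, 0, 0, 0, 0, 0, 0], [0, 0, 0, 0, 0, 0, 0], [0, 0, 0, 0, 0, 0, 0], [0, 0, 0, 0, 0, 0, 0], [0, 0, 0, 0, 0, 0, 0]]

```text
time_s: 10.2
eef_pos: [0.4113, -0.2068, 0.2733]
eef_rot: [0.0, 0.627, 0.779, 0.0]
wrist_force: [-0.2, 0.8, -0.1]
opening: -0.001
```

```bash
python3 - <<'E'
from h import *
o0=cv2.imread("pics/x1.png").astype(int);im=save("scene","pics/z.png")[:,:,::-1].astype(int)
print("change in bin crop since last picture (mean,p99.9)",abs(im-o0)[95:245,100:330].mean(),np.percentile(abs(im-o0)[95:245,100:330],99.9))
th=.42;dx,dz=-.196,.005;x=.109+np.cos(th)*dx+np.sin(th)*dz;z=.105-np.sin(th)*dx+np.cos(th)*dz
c,s=np.cos(.2209),np.sin(.2209);y=-.0955
print("mark expected",proj("scene",[.5713+c*x-s*y,-.0714+s*x+c*y,z]),"seen",150+156.5/2.222,95+91.5/2.222)
print(get_obs()["wrist_force"],hand_in())
E
```

```text
change in bin crop since last picture (mean,p99.9) 1.0562125603864734 8.0
mark expected [220.29041431 136.28851523] seen 220.43204320432045 136.1791179117912
the job is handed in; nothing more can be done
[-0.5569093  -0.18473352 -0.73677462] None
```

The biscuit bin is open, and I handed the job in at about 10 s of robot time. I slid the amber jar off the lid with low, half-open fingertips. It stands upright at about bin (3, 66) mm, with its edge about 29 mm inside the wooden top. I then pressed the white mark with closed fingertips, at up to about 7 N and 5 mm deep, and drew back. The lid sprang up and stayed ajar.

- **Lid angle:** the mark was seen at pixel (220.4, 136.2), and a lid at 0.42 rad should put it at (220.3, 136.3).
- **Holding still:** a second picture about 0.9 s later showed only image noise around the bin.
- **Contact:** the arm was clear of the bin, with wrist force under about 1 N.
- **Left alone:** the shaker and mug looked unmoved in the last pictures. The arm never went near the spatula, so I did not check it again.

No checks failed. The two cameras differed by about 4 mm on the jar's final position, which is small next to the 29 mm margin.

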